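# Draw the stray coaster out and slide it off the counter into the bus tub

### The job

A used coaster has slipped half under the draining tray on the steel counter. With the fingertips pressed lightly on its cork back, draw it out from under the tray and slide it flat along the counter to the right-hand edge, then ease it over the edge so that it drops into the grey bus tub below. Old cork crumbles, so never press hard (15 N at most), and leave the tray, the glasses and everything else standing where they are.

Things in the scene. Friction and masses are not known exactly. Their poses are not given: they have to be found in the camera images.
- coaster_mid (a point): centre, half-way up, of the used coaster: a loose disc 100 mm across, 5 mm thick, about 30 g, lying face down: cork back up (grips the fingertips well), smooth dark face on the steel (slides easily). About half of it sticks out from under the tray's right-hand (-y) edge. Too wide to grip across; nothing clamps it. Heights read to 1 mm only, and 1 mm too low can press over 15 N: feel for the touch
- counter: fixed stainless steel serving counter, level top 520 mm (x) by 950 mm (y), 36 mm thick. Origin on its top face on the right-hand edge: the edge is its y = 0 line, the counter top extends to +y (to 950 mm) and from x = -240 to +280 mm; z up, top face at its z = 0. Its position, height and yaw vary
- tray: loose wooden draining tray, 360 mm (x) by 260 mm (y), about 1.4 kg. Origin on the counter top under its centre; the board's underside is 12 mm, its rim 30 mm above the counter. It rests on two battens 20 mm wide along its y at x = -155 and +155 mm, open underneath between them. Its right-hand edge is at its y = -130 mm. It has to stay put (10 mm)
- tub: fixed grey plastic bus tub without lid, standing on red bottle crates, below and partly under the counter's right-hand edge: 250 mm (x) by 340 mm (y) outside, 115 mm high, walls 5 mm. Origin at the centre of its underside, 215 mm below the counter top. It may stand anywhere along the edge's middle part, so the coaster has to go over the edge about opposite the tub's middle
- tumbler_a: clear, 125 mm high glass tumbler standing upside down on the tray, 72 mm across at its foot (the rim) and 54 mm at its top; loose. Origin at the centre of its underside. A bystander
- tumbler_b: green, 125 mm high glass tumbler standing upside down on the tray, 72 mm across at its foot (the rim) and 54 mm at its top; loose. Origin at the centre of its underside. A bystander
- tumbler_c: amber, 125 mm high glass tumbler standing upside down on the tray, 72 mm across at its foot (the rim) and 54 mm at its top; loose. Origin at the centre of its underside. A bystander
- tumbler_d: clear, 125 mm high glass tumbler standing upside down on the tray, 72 mm across at its foot (the rim) and 54 mm at its top; loose. Origin at the centre of its underside. A bystander
- clean_coasters: stack of clean coasters, dark face up, 100 mm across, 30 mm high, far from the robot near the right-hand edge; loose. Origin at the centre of its underside. A bystander
- opener: flat bottle opener with a red handle, 45 mm by 150 mm, 10 mm high, lying near the robot's side of the counter; loose. Origin at its middle on the counter. A bystander
- spray: spray bottle with white head, 62 mm across, 181 mm high; loose. Origin at the centre of its underside. A bystander on the left part of the counter
- pitcher_a: water pitcher with white lid, 100 mm square, 230 mm high; loose. Origin at the centre of its underside. A bystander on the left part of the counter
- napkins: napkin holder, 100 by 140 mm, 103 mm high; loose. Origin at the centre of its underside. A bystander on the left part of the counter

How it is judged:
By the outcome, as a careful person would: the job done as asked, in the order asked, and still so for the second after the job is handed in, with the robot touching nothing.
It also fails if it takes over 64 s, if anything falls off the work surface, if the arm or the gripper's body presses on something with over 40 N, if the wrist force passes 120 N, or if a joint passes its speed limit or range.

### The arm

A 7-joint arm with a two-finger parallel gripper is mounted at the origin on the work surface. World frame = base frame: x ahead of the robot, y to its left, z up, the work surface at z = 0. Lengths are in m, angles in rad, forces in N, time in s.
With the tool pointing down it reaches from about 0.35 to 0.9 m from the base axis. Payload 8.1 kg.
Tool frame: the origin (TCP) lies midway between the tips of the shut fingers; the grasp point (between the pads) lies 19 mm behind it; z points along the fingers, y is the line along which they close (so a half turn about z gives the same grasp; the last joint's range is limited). The gripper opens to 92 mm and grips with 3 to 60 N. Pads are 19 mm wide; open, the fingers measure 130 mm over their backs; the gripper's body (75 mm by 190 mm) begins 47 mm behind the grasp point.
Start: joints at [-1.254, 0.434, 0.025, 1.573, -0.012, 1.134, -0.075], TCP at [0.255, 0.571, 0.227] pointing down, gripper open.
Joint ranges: [-2.62, 2.62], [-0.44, 2.09], [-1.27, 1.32], [0.08, 2.57], [-1.32, 4.46], [0.12, 2], [-2.74, 2.74]. Speed limits (rad/s): [2.22, 2.22, 3.01, 3.01, 3.14, 3.14, 3.14].

### API

Orientations are given as a rotation vector (axis times angle).
In Python, from cell import arm gives the robot as it stands.
- The arm moves only by the tool move_arm, never from a script. Its argument "motion" is a list of rows, each an object of numbers: "tx", "ty", "tz": the shift along the tool's x, y, z normalised to -1 to 1, where 1 is 1000 mm; "twist": the turn about the tool's z normalised to -1 to 1, where 1 is pi/2 rad. In form: [{"tx": .., "ty": .., "tz": .., "twist": ..}, ...]. A call has 1 to 12 rows; each row shifts and turns the commanded pose from where the row before left it, along the tool's axes as they then stand; what a row does not reach is not made up. A row lasts 1/10 s, in which the tool goes at most 50 mm and 8.59 degrees, less where a joint would pass 70% of its speed; a pose out of reach is approached as far as the arm can. A call with a number of a shift or a turn outside -1 to 1 is refused whole. A call with a gripper value outside its range is refused whole. "gripper" is the gripper's target within -1 to 1 (shut at 1, half-way at 0, fully open at -1), set as the call begins (left out, the last holds). The fingers move at their own pace and stop on an object; "squeeze" is the grip in N (left out, the last holds). Time passes only in rows, so rows that do not move let the fingers close. It gives the time, the measured TCP pose, the force, the opening and the grip force at its end, in the units of the state.
- arm.observe(): the state, without advancing time (a new reading comes with each control period).
- arm.get_image(name): name is "scene" or "top"; returns the picture (480x640x3 uint8, red, green, blue); there is no depth.
- arm.calibration(name): a dict with "K" (3x3 intrinsics, pixels), "k1" (the pictures are not rectified: a ray, as slopes to the right and down, at radius r is drawn at 1 + k1 r^2 times it, then the intrinsics apply), "T" (4x4, takes a point from camera to world coordinates). Camera axes: x right, y down, z forward; pixel columns grow to the right and rows downward; lengths in m; the calibration is good to about 2 mm. A picture is of the moment at which its call begins. calibration takes no time and is no camera call.
- arm.sign_off(): hands the job in; it is judged then, once.
Trained networks look in the newest picture that a camera, given by its name, has taken for a name from the list of things; names that differ only in an ending like _2 or _b are one class to them, and where a whole thing is asked for, a point or a joint stands for the part that bears it (a point fixed in the world has none). Each returns a list of dicts, best first, with "conf" (0 to 1); they miss things now and then, are a little off and sometimes report something else, mostly with a low value. They report only what shows in the picture. A call takes as long as a camera call.
- arm.look_for(camera, query): "point" ([column, row] as shares, 0 to 1, of the picture: columns of its width, rows of its height, amid what is visible of it).
- arm.regions_of(camera, query): "region" (480x640 bool, what is visible of it) and "point" ([column, row] as shares, 0 to 1, of the picture: columns of its width, rows of its height, amid what is visible of it).
- arm.place_of(camera, query): "point" ([column, row] as shares, 0 to 1, of the picture: columns of its width, rows of its height: a listed point, or the origin of a listed thing).
The state is a dict: "clock": time; "joints": joint angles; "dq": joint speeds; "joint_efforts": joint torques, N m; "position": TCP position; "ee_rot": TCP orientation; "force": force on the tool from outside, world axes, zero at the start; "ft_torque": the same for the moment, N m; "width": opening from 0.0 (shut) to 1.0 (fully open); "gripper_force": force on a finger pad.
Only numpy, scipy, OpenCV 4.12 (cv2) and the standard library are available. Lean on these libraries where they do the work, as an engineer would, in place of code of your own. Each camera call takes 0.05 s, during which the arm holds its last target. There are 200 camera calls.

## Working session

There is one attempt and no reset: what is moved stays moved. The work goes in short steps, Python scripts to look and compute and a tool call to move; the robot and the scene stay as the last step left them, time stands still between calls to the robot, and variables do not carry over. Pictures are saved under pics/ and viewed, at most 10 in all, crops included, and the job is handed in when it is done.

Besides the shell and the picture viewer there is one more tool, called after ">>>" as name(argument=value, ...), one argument or row to a line, values as JSON. move_arm: Moves the arm, as the interface text tells. Scaled input: -1 to 1 covers 1000 mm each way for a shift and pi/2 rad each way for a turn. Its arguments: {"type":"object","properties":{"motion":{"type":"array","items":{"type":"object","properties":{"tx":{"type":"number"},"ty":{"type":"number"},"tz":{"type":"number"},"twist":{"type":"number"}}}},"gripper":{"type":"number"},"squeeze":{"type":"number"}},"required":["motion"]}

```bash
mkdir -p pics; ls; python3 - <<'E'
from cell import arm
import cv2
s=arm.observe(); print({k:s[k] for k in ("clock","position","ee_rot","force","width")})
for n in("scene","top"):
    im=arm.get_image(n); cv2.imwrite(f"pics/{n}0.png",im[:,:,::-1])
    c=arm.calibration(n); print(n,c)
    for q in("coaster_mid","counter","tray","tub","clean_coasters","opener"):
        print(q,[(round(d["conf"],2),[round(d["point"][0]*640,1),round(d["point"][1]*480,1)]) for d in arm.place_of(n,q)[:3]])
E
```

```text
pics
{'clock': 0.0, 'position': array([0.25456818, 0.5702494 , 0.22596596]), 'ee_rot': array([-6.54556021e-01, -3.07248156e+00,  2.42015201e-03]), 'force': array([-0.54721457,  0.77415656, -0.81150729]), 'width': 1.0031559115958066}
scene {'K': array([[532.64784415,   0.        , 320.99316613],
       [  0.        , 532.64784415, 239.95948117],
       [  0.        ,   0.        ,   1.        ]]), 'k1': -0.16161724041215147, 'T': array([[-0.56107236,  0.63436071, -0.53177467,  1.29746704],
       [ 0.82776104,  0.42758821, -0.36329049,  0.48606037],
       [-0.00307663, -0.64401461, -0.765007  ,  1.04737726],
       [ 0.        ,  0.        ,  0.        ,  1.        ]])}
coaster_mid [(0.58, [301.5, 210.1]), (0.51, [358.6, 225.7])]
counter [(0.75, [244.3, 172.4])]
tray [(0.96, [356.0, 223.3])]
tub [(0.98, [222.0, 210.5])]
clean_coasters [(0.76, [206.9, 228.0])]
opener [(0.87, [315.7, 154.4])]
top {'K': array([[591.30192244,   0.        , 314.00264861],
       [  0.        , 591.30192244, 242.41679508],
       [  0.        ,   0.        ,   1.        ]]), 'k1': -0.08345877938991565, 'T': array([[-0.00538239, -0.99592027,  0.09007692,  0.41980775],
       [-0.99995138,  0.00461609, -0.00871337,  0.02671116],
       [ 0.00826202, -0.09011944, -0.99589669,  1.51127193],
       [ 0.        ,  0.        ,  0.        ,  1.        ]])}
coaster_mid [(0.6, [346.3, 233.3])]
counter [(0.58, [431.2, 243.3])]
tray [(0.87, [290.0, 247.6]), (0.57, [254.8, 225.7])]
tub [(0.87, [460.2, 251.2])]
clean_coasters [(0.6, [404.2, 163.8]), (0.44, [287.9, 243.5])]
opener [(0.76, [384.8, 316.8]), (0.56, [347.6, 231.1])]
```

View pics/top0.png

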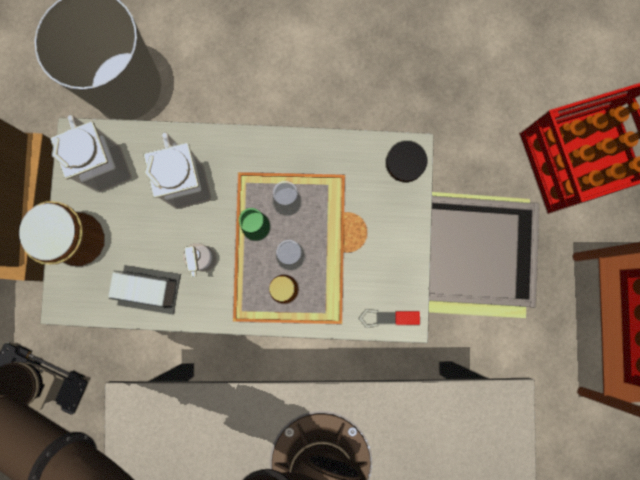

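View pics/scene0.png

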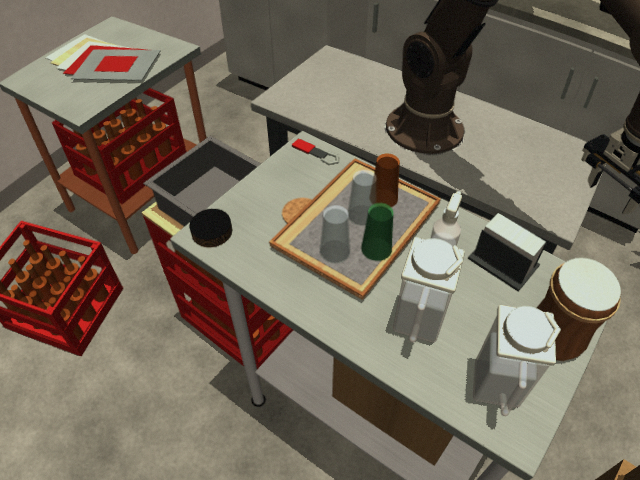

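Top view: the coaster (355,232) sticks out from the tray's right edge (col ≈344). The counter's right edge runs from (433,135) to (427,342), with the tub at rows 195–305, the clean stack at (406,161) and the opener at (390,318). In the scene view the right edge runs from (300,133) to (175,240).

```bash
cat > h.py <<'E'
import numpy as np, cv2
from scipy.optimize import least_squares
from cell import arm
C={n:arm.calibration(n) for n in("scene","top")}
def proj(n,P):
    c=C[n];P=np.atleast_2d(P);p=(P-c["T"][:3,3])@c["T"][:3,:3]
    s=p[:,:2]/p[:,2:];s=s*(1+c["k1"]*(s**2).sum(1,keepdims=True))
    return s@c["K"][:2,:2].T+c["K"][:2,2]
def atz(n,px,z):
    c=C[n];px=np.atleast_2d(np.asarray(px,float))
    u=cv2.undistortPoints(px[:,None],c["K"],np.array([c["k1"],0,0,0.]))[:,0]
    # exact inverse of forward model r*(1+k1 r^2)
    d=np.c_[u,np.ones(len(u))]@c["T"][:3,:3].T;o=c["T"][:3,3]
    return o+d*((z-o[2])/d[:,2])[:,None]
def cw(c,p):  # counter->world, c=x,y,z,yaw
    k,s=np.cos(c[3]),np.sin(c[3]);p=np.atleast_2d(p)
    return np.c_[c[0]+k*p[:,0]-s*p[:,1],c[1]+s*p[:,0]+k*p[:,1],c[2]+p[:,2]]
E
python3 - <<'E'
from h import *
top={(-.24,0):(427,342),(.28,0):(433,135),(.28,.95):(58,119),(-.24,.95):(42,323)}
sc={(-.24,0):(300,133),(.28,0):(175,240)}
def res(c):
    r=[]
    for n,d in(("top",top),("scene",sc)):
        for (x,y),p in d.items(): r+=list((proj(n,cw(c,[x,y,0]))-p)[0])
    return r
f=least_squares(res,[.5,-.2,0,0],loss="soft_l1");c=f.x;print(c.round(4),np.round(res(c),1))
# tub rim
for n in("top","scene"):
    for q in ("tray","coaster_mid"):
        for d in arm.regions_of(n,q)[:2]:
            m=d["region"];ys,xs=np.nonzero(m);print(n,q,round(d["conf"],2),m.sum(),xs.min(),xs.max(),ys.min(),ys.max())
    for q,h in(("tray",0),("tub",-.215),("opener",0),("clean_coasters",0),("coaster_mid",.0025),("tumbler_a",.012)):
        print(n,q,[(round(d["conf"],2),atz(n,np.array(d["point"])*[640,480],c[2]+h)[0].round(3)) for d in arm.place_of(n,q)[:3]])
im=arm.get_image("top")[:,:,::-1].astype(np.uint8).copy()
im=cv2.resize(im[150:350,320:540],None,fx=3,fy=3,interpolation=cv2.INTER_CUBIC);cv2.imwrite("pics/crop1.png",im)
E
```

```text
[ 0.5432 -0.2727  0.062  -0.0505] [ 0.   0.8 -0.3 -0.5  1.4 -0.3 -0.4  1.1  1.5 -0.3 -5.3  1.2]
top tray 0.67 13054 233 344 172 323
top coaster_mid 0.83 740 343 366 213 252
top coaster_mid 0.5 1349 386 427 140 182
top tray [(0.87, array([0.538, 0.073, 0.062])), (0.57, array([0.593, 0.16 , 0.062]))]
top tub [(0.87, array([ 0.543, -0.403, -0.153]))]
top opener [(0.76, array([ 0.368, -0.158,  0.062])), (0.56, array([ 0.578, -0.069,  0.062]))]
top clean_coasters [(0.6, array([ 0.747, -0.213,  0.062])), (0.44, array([0.549, 0.078, 0.062]))]
top coaster_mid [(0.6, array([ 0.573, -0.066,  0.064]))]
top tumbler_a [(0.94, array([0.654, 0.073, 0.074])), (0.83, array([0.434, 0.095, 0.074])), (0.8, array([0.585, 0.16 , 0.074]))]
scene tray 0.61 7914 270 439 159 298
scene coaster_mid 0.94 370 283 310 197 222
scene tray [(0.96, array([0.519, 0.06 , 0.062]))]
scene tub [(0.98, array([ 0.536, -0.407, -0.153]))]
scene opener [(0.87, array([ 0.361, -0.171,  0.062]))]
scene clean_coasters [(0.76, array([ 0.739, -0.239,  0.062]))]
scene coaster_mid [(0.58, array([ 0.56 , -0.077,  0.064])), (0.51, array([0.524, 0.07 , 0.064]))]
scene tumbler_a [(0.95, array([0.43 , 0.079, 0.074])), (0.91, array([0.57 , 0.154, 0.074])), (0.84, array([0.494, 0.059, 0.074]))]
```

View pics/crop1.png

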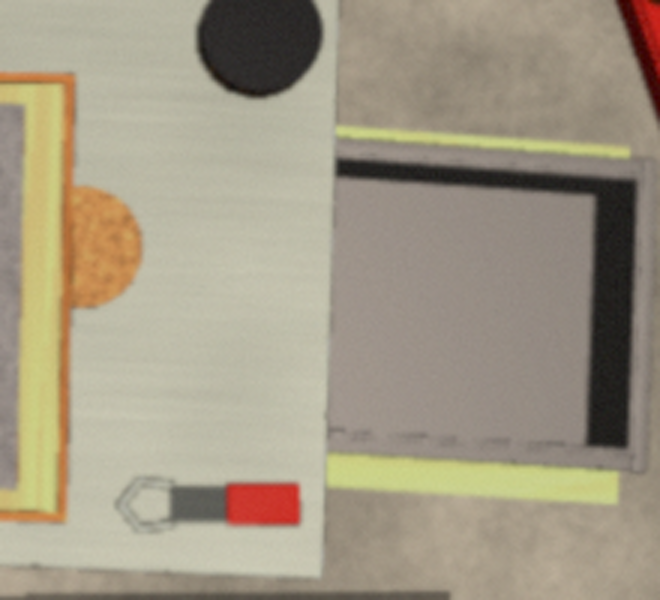

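>>> move_arm(
  motion=[
    {"tz": -0.02, "twist": 0.085},
    {"tz": -0.02, "twist": 0.085},
    {"tz": -0.02, "twist": 0.085},
    {"tz": -0.02, "twist": 0.085},
    {"tz": -0.02, "twist": 0.085},
    {"tz": -0.02, "twist": 0.085},
    {"tz": -0.02, "twist": 0.085},
    {"tz": -0.02, "twist": 0.085},
    {"tz": -0.01, "twist": 0.085},
  ],
  gripper=1,
)

```text
invalid input
```

```bash
cat >> h.py <<'E'
from scipy.spatial.transform import Rotation as Ro
def to(p):
    s=arm.observe();R=Ro.from_rotvec(s["ee_rot"]).as_matrix()
    print("t",round(s["clock"],2),"pos",s["position"].round(4),"toolx az",np.degrees(np.arctan2(R[1,0],R[0,0])).round(2),"tilt z",R[:,2].round(4),"F",s["force"].round(2))
    if p is not None: print("shift tool mm",(R.T@(np.array(p)-s["position"])*1000).round(1))
E
python3 -c "
from h import *
to([.570,-.092,.2])"
```

```text
t 1.55 pos [0.2548 0.5707 0.2268] toolx az 155.94 tilt z [ 0.e+00  1.e-04 -1.e+00] F [0.09 0.25 0.16]
shift tool mm [-558.  -476.6   26.7]
```

>>> move_arm(
  motion=[
    {"tx": 0, "ty": 0, "tz": -0.02, "twist": 0.085},
    {"tx": 0, "ty": 0, "tz": -0.02, "twist": 0.085},
    {"tx": 0, "ty": 0, "tz": -0.02, "twist": 0.085},
    {"tx": 0, "ty": 0, "tz": -0.02, "twist": 0.085},
    {"tx": 0, "ty": 0, "tz": -0.02, "twist": 0.085},
    {"tx": 0, "ty": 0, "tz": -0.02, "twist": 0.085},
    {"tx": 0, "ty": 0, "tz": -0.02, "twist": 0.085},
    {"tx": 0, "ty": 0, "tz": -0.02, "twist": 0.085},
    {"tx": 0, "ty": 0, "tz": -0.01, "twist": 0.085},
  ],
  gripper=1,
)

```text
clock: 2.45
position: [0.2549, 0.5711, 0.3987]
ee_rot: [-2.282, -2.157, -0.003]
force: [0.3, -0.3, 0.3]
width: 0.264
gripper_force: 0.0
```

```bash
python3 -c "
from h import *
to([.570,-.092,.2])"
```

```text
t 2.45 pos [0.2549 0.5711 0.3987] toolx az 86.79 tilt z [ 8.0e-04  2.3e-03 -1.0e+00] F [ 0.28 -0.26  0.27]
shift tool mm [-644.8  351.7  197.5]
```

>>> move_arm(
  motion=[
    {"tx": -0.03, "ty": 0.012, "tz": 0, "twist": 0},
    {"tx": -0.03, "ty": 0.012, "tz": 0, "twist": 0},
    {"tx": -0.03, "ty": 0.012, "tz": 0, "twist": 0},
    {"tx": -0.03, "ty": 0.012, "tz": 0, "twist": 0},
    {"tx": -0.03, "ty": 0.012, "tz": 0, "twist": 0},
    {"tx": -0.03, "ty": 0.012, "tz": 0, "twist": 0},
    {"tx": -0.03, "ty": 0.012, "tz": 0, "twist": 0},
    {"tx": -0.03, "ty": 0.012, "tz": 0, "twist": 0},
    {"tx": -0.03, "ty": 0.012, "tz": 0, "twist": 0},
    {"tx": -0.03, "ty": 0.012, "tz": 0, "twist": 0},
    {"tx": -0.03, "ty": 0.012, "tz": 0, "twist": 0},
    {"tx": -0.03, "ty": 0.012, "tz": 0, "twist": 0},
  ],
)

```text
clock: 3.65
position: [0.3806, 0.2025, 0.3969]
ee_rot: [-2.277, -2.164, -0.001]
force: [0.8, -0.0, -0.1]
width: 0.004
gripper_force: 0.0
```

```bash
python3 -c "
from h import *
to([.570,-.092,.2])"
```

```text
t 3.65 pos [0.3806 0.2025 0.3969] toolx az 87.09 tilt z [ 3.e-04  7.e-04 -1.e+00] F [ 0.84 -0.01 -0.07]
shift tool mm [-284.6  204.1  196.8]
```

>>> move_arm(
  motion=[
    {"tx": -0.0356, "ty": 0.0255, "tz": 0, "twist": 0},
    {"tx": -0.0356, "ty": 0.0255, "tz": 0, "twist": 0},
    {"tx": -0.0356, "ty": 0.0255, "tz": 0, "twist": 0},
    {"tx": -0.0356, "ty": 0.0255, "tz": 0, "twist": 0},
    {"tx": -0.0356, "ty": 0.0255, "tz": 0, "twist": 0},
    {"tx": -0.0356, "ty": 0.0255, "tz": 0.02, "twist": 0},
    {"tx": -0.0356, "ty": 0.0255, "tz": 0.03, "twist": 0},
    {"tx": -0.0356, "ty": 0.0255, "tz": 0.04, "twist": 0},
    {"tx": 0, "ty": 0, "tz": 0.045, "twist": 0},
    {"tx": 0, "ty": 0, "tz": 0.045, "twist": 0},
    {"tx": 0, "ty": 0, "tz": 0.045, "twist": 0},
    {"tx": 0, "ty": 0, "tz": 0.03, "twist": 0},
  ],
)

```text
clock: 4.85
position: [0.5632, -0.0827, 0.1468]
ee_rot: [-2.276, -2.163, 0.003]
force: [1.0, 0.6, 0.7]
width: 0.002
gripper_force: 0.0
```

```bash
python3 - <<'E'
from h import *
to([.570,-.092,.09])
for n,(a,b,c,d) in(("top",(150,300,300,500)),("scene",(100,280,160,400))):
    im=arm.get_image(n)[:,:,::-1].copy()
    for z in(.062,.07):
        for P in ([.570,-.092,z],):
            pass
    im=cv2.resize(im[a:b,c:d],None,fx=3,fy=3,interpolation=cv2.INTER_CUBIC);cv2.imwrite(f"pics/{n}1.png",im)
E
```

```text
t 4.85 pos [ 0.5632 -0.0827  0.1468] toolx az 87.09 tilt z [-2.8e-03  1.0e-04 -1.0e+00] F [0.98 0.6  0.7 ]
shift tool mm [-9.   7.4 56.8]
```

View pics/scene1.png

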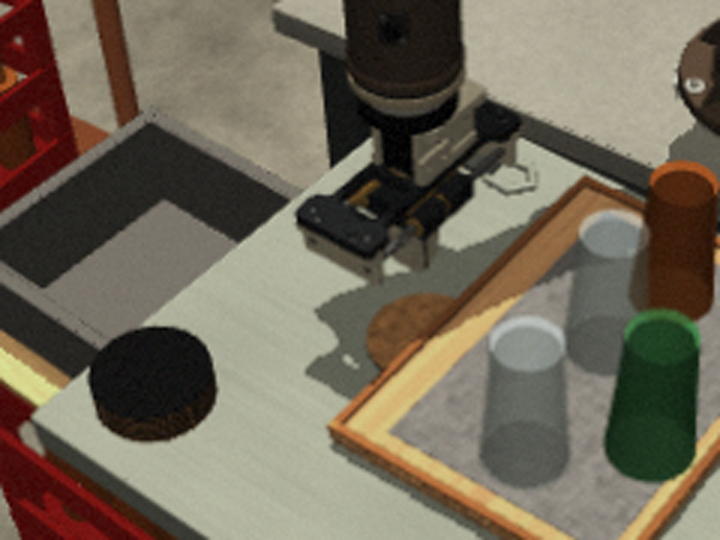

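The gripper is shut and above and left of the coaster (crop ≈(415,330)), clear of the tray and glasses. Next I check the height with the coaster outline from both cameras.

```bash
python3 - <<'E'
from h import *
t=np.linspace(0,2*np.pi,200)
S=cv2.imread("pics/scene0.png");T=cv2.imread("pics/top0.png")
def cork(im,box):
    a,b,c,d=box;h=cv2.cvtColor(im,cv2.COLOR_BGR2HSV)
    m=np.zeros(im.shape[:2],bool);m[a:b,c:d]=((h[...,1]>90)&(h[...,0]<20))[a:b,c:d];return m
mt=cork(T,(205,260,347,375));ms=cork(S,(190,225,275,305))
ys,xs=np.nonzero(mt);print("top",xs.max()+.5,ys.min()-.5,ys.max()+.5)
ys,xs=np.nonzero(ms);print("scene",xs.min()-.5,ys.min()-.5,[ (r,np.nonzero(ms[r])[0].min()) for r in range(198,222,4) if ms[r].any()])
for z in(.055,.06,.065,.07,.075):
    # fit centre from top
    f=lambda c:[(lambda p:[p[:,0].max()-xt,p[:,1].min()-y0,p[:,1].max()-y1])(proj("top",np.c_[c[0]+.05*np.cos(t),c[1]+.05*np.sin(t),0*t+z+.005]))][0]
    ys,xs=np.nonzero(mt);xt,y0,y1=xs.max()+.5,ys.min()-.5,ys.max()+.5
    c=least_squares(f,[.57,-.066],x_scale=.01,diff_step=1e-4).x
    p=proj("scene",np.c_[c[0]+.05*np.cos(t),c[1]+.05*np.sin(t),0*t+z+.005])
    print(z,c.round(4),"scene left,top",p[:,0].min().round(1),p[:,1].min().round(1),"stackT",atz("top",[406.5,161],z+.03)[0][:2].round(3))
E
```

```text
top 366.5 211.5 252.5
scene 281.5 197.5 [(198, np.int64(297)), (202, np.int64(288)), (206, np.int64(284)), (210, np.int64(282)), (214, np.int64(282)), (218, np.int64(283))]
0.055 [ 0.5767 -0.0659] scene left,top 281.5 202.9 stackT [ 0.749 -0.215]
0.06 [ 0.5762 -0.0654] scene left,top 281.6 201.5 stackT [ 0.748 -0.214]
0.065 [ 0.5756 -0.0649] scene left,top 281.8 200.0 stackT [ 0.747 -0.213]
0.07 [ 0.5751 -0.0644] scene left,top 282.0 198.6 stackT [ 0.746 -0.212]
0.075 [ 0.5745 -0.0639] scene left,top 282.1 197.2 stackT [ 0.745 -0.211]
```

View pics/top1.png

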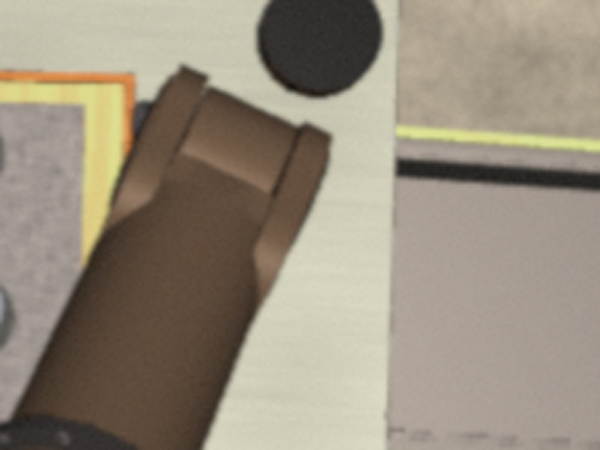

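Arm hides the coaster from the top camera, as expected; the stack is clear. The height is between .062 and .073, so I'll descend to z≈.088 and feel from there.

>>> move_arm(
  motion=[
    {"tx": -0.003, "ty": 0.005, "tz": 0.015, "twist": 0},
    {"tx": -0.0035, "ty": 0.006, "tz": 0.015, "twist": 0},
    {"tx": 0, "ty": 0, "tz": 0.012, "twist": 0},
    {"tx": 0, "ty": 0, "tz": 0.01, "twist": 0},
    {"tx": 0, "ty": 0, "tz": 0, "twist": 0},
    {"tx": 0, "ty": 0, "tz": 0, "twist": 0},
  ],
)

```text
clock: 5.55
position: [0.5751, -0.09, 0.0978]
ee_rot: [-2.277, -2.164, 0.0]
force: [0.2, 0.2, 0.2]
width: 0.007
gripper_force: 0.0
```

```bash
python3 -c "
from h import *
to([.575,-.090,.08])"
```

```text
t 5.55 pos [ 0.5751 -0.09    0.0978] toolx az 87.09 tilt z [-1.e-04  1.e-04 -1.e+00] F [0.2  0.24 0.22]
shift tool mm [-0.  -0.1 17.8]
```

>>> move_arm(
  motion=[
    {"tx": 0, "ty": 0, "tz": 0.005, "twist": 0},
    {"tx": 0, "ty": 0, "tz": 0.005, "twist": 0},
    {"tx": 0, "ty": 0, "tz": 0.003, "twist": 0},
    {"tx": 0, "ty": 0, "tz": 0.001, "twist": 0},
    {"tx": 0, "ty": 0, "tz": 0.001, "twist": 0},
    {"tx": 0, "ty": 0, "tz": 0.0005, "twist": 0},
    {"tx": 0, "ty": 0, "tz": 0, "twist": 0},
    {"tx": 0, "ty": 0, "tz": 0, "twist": 0},
  ],
)

```text
clock: 6.35
position: [0.5752, -0.09, 0.0824]
ee_rot: [2.277, 2.164, 0.0]
force: [0.9, 0.3, 0.3]
width: 0.006
gripper_force: 0.0
```

>>> move_arm(
  motion=[
    {"tx": 0, "ty": 0, "tz": 0.0004, "twist": 0},
    {"tx": 0, "ty": 0, "tz": 0.0004, "twist": 0},
    {"tx": 0, "ty": 0, "tz": 0.0004, "twist": 0},
    {"tx": 0, "ty": 0, "tz": 0.0004, "twist": 0},
    {"tx": 0, "ty": 0, "tz": 0, "twist": 0},
  ],
)

```text
clock: 6.85
position: [0.5752, -0.09, 0.0806]
ee_rot: [-2.277, -2.164, 0.0]
force: [-0.0, 0.6, -0.7]
width: 0.004
gripper_force: 0.0
```

>>> move_arm(
  motion=[
    {"tx": 0, "ty": 0, "tz": 0.0004, "twist": 0},
    {"tx": 0, "ty": 0, "tz": 0.0004, "twist": 0},
    {"tx": 0, "ty": 0, "tz": 0, "twist": 0},
  ],
)

```text
clock: 7.15
position: [0.5752, -0.09, 0.0798]
ee_rot: [-2.277, -2.164, 0.0]
force: [-0.1, 0.2, -0.5]
width: 0.001
gripper_force: 0.0
```

>>> move_arm(
  motion=[
    {"tx": 0, "ty": 0, "tz": 0.0004, "twist": 0},
    {"tx": 0, "ty": 0, "tz": 0.0004, "twist": 0},
    {"tx": 0, "ty": 0, "tz": 0, "twist": 0},
  ],
)

```text
clock: 7.45
position: [0.5751, -0.09, 0.079]
ee_rot: [-2.277, -2.164, 0.0]
force: [-0.5, 0.3, -0.3]
width: 0.005
gripper_force: 0.0
```

>>> move_arm(
  motion=[
    {"tx": 0, "ty": 0, "tz": 0.0004, "twist": 0},
    {"tx": 0, "ty": 0, "tz": 0.0004, "twist": 0},
    {"tx": 0, "ty": 0, "tz": 0, "twist": 0},
  ],
)

```text
clock: 7.75
position: [0.5753, -0.0901, 0.0785]
ee_rot: [2.277, 2.164, 0.001]
force: [-2.3, 0.2, 3.1]
width: 0.004
gripper_force: 1.9
```

>>> move_arm(
  motion=[
    {"tx": 0, "ty": 0, "tz": 0.0001, "twist": 0},
    {"tx": 0, "ty": 0, "tz": 0, "twist": 0},
  ],
)

```text
clock: 7.95
position: [0.5754, -0.09, 0.0785]
ee_rot: [2.277, 2.164, 0.001]
force: [-1.3, 0.3, 6.3]
width: 0.004
gripper_force: 2.8
```

>>> move_arm(
  motion=[
    {"tx": -0.001, "ty": 0, "tz": 0, "twist": 0},
    {"tx": -0.002, "ty": 0, "tz": 0, "twist": 0},
    {"tx": -0.003, "ty": 0, "tz": 0, "twist": 0},
    {"tx": -0.003, "ty": 0, "tz": 0, "twist": 0},
    {"tx": -0.002, "ty": 0, "tz": 0, "twist": 0},
  ],
)

```text
clock: 8.45
position: [0.5751, -0.1012, 0.0785]
ee_rot: [2.277, 2.164, 0.001]
force: [-0.0, 1.5, 5.7]
width: 0.004
gripper_force: 2.9
```

>>> move_arm(
  motion=[
    {"tx": -0.003, "ty": -0.0003, "tz": 0, "twist": 0},
    {"tx": -0.004, "ty": -0.0005, "tz": 0, "twist": 0},
    {"tx": -0.004, "ty": -0.0005, "tz": 0, "twist": 0},
    {"tx": -0.004, "ty": -0.0005, "tz": 0, "twist": 0},
    {"tx": -0.004, "ty": -0.0005, "tz": 0, "twist": 0},
    {"tx": -0.004, "ty": -0.0005, "tz": 0, "twist": 0},
    {"tx": -0.004, "ty": -0.0005, "tz": 0, "twist": 0},
    {"tx": -0.003, "ty": -0.0003, "tz": 0, "twist": 0},
  ],
)

```text
clock: 9.25
position: [0.5699, -0.131, 0.0785]
ee_rot: [2.277, 2.164, 0.001]
force: [-0.6, 1.7, 6.3]
width: 0.01
gripper_force: 2.9
```

```bash
python3 - <<'E'
from h import *
z=.0735
to(None)
c=np.r_[0,0,z,-.0508]
e=atz("top",[[427,342],[433,135],[430.5,230]],z);print("edge",e.round(4), "yaw", np.arctan2(e[1,1]-e[0,1],e[1,0]-e[0,0]))
for n in("top","scene"): print(n,[(round(d["conf"],2),atz(n,np.array(d["point"])*[640,480],z-.215)[0].round(3)) for d in arm.place_of(n,"tub")[:1]])
# tub rim near/far rows from crop: outer rim at z-.1
print("rim",atz("top",[[535,204],[532,306]],z-.1).round(3))
im=arm.get_image("scene")[:,:,::-1];cv2.imwrite("pics/s2.png",cv2.resize(im[100:280,160:400],None,fx=3,fy=3,interpolation=cv2.INTER_CUBIC))
E
```

```text
t 9.25 pos [ 0.5699 -0.131   0.0785] toolx az 87.09 tilt z [ 9.e-04  1.e-04 -1.e+00] F [-0.58  1.72  6.26]
edge [[ 0.3064 -0.2582  0.0735]
 [ 0.8184 -0.2851  0.0735]
 [ 0.5792 -0.2724  0.0735]] yaw -0.05247119616368531
top [(0.88, array([ 0.541, -0.398, -0.141]))]
scene [(0.9, array([ 0.537, -0.382, -0.141]))]
rim [[ 0.659 -0.577 -0.026]
 [ 0.389 -0.559 -0.026]]
```

View pics/s2.png

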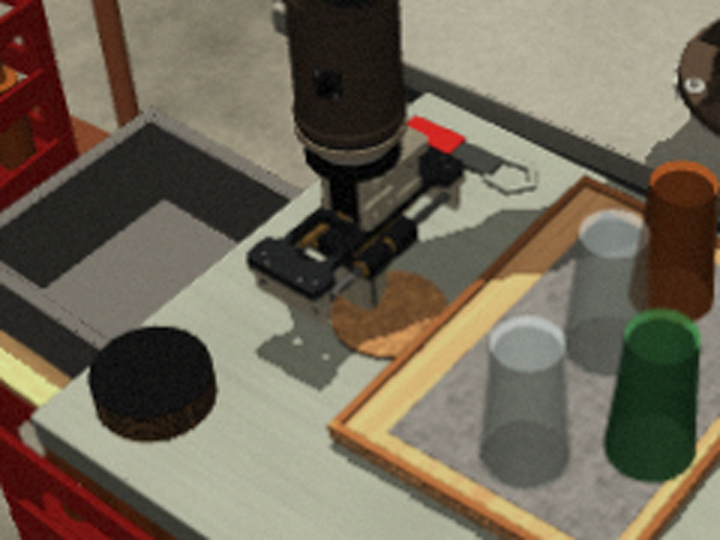

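The coaster follows the fingers (crop ≈(390,315)), half clear of the tray, and the tray and glasses have not moved. Carrying on.

>>> move_arm(
  motion=[
    {"tx": -0.003, "ty": -0.0006, "tz": 0, "twist": 0},
    {"tx": -0.005, "ty": -0.001, "tz": 0, "twist": 0},
    {"tx": -0.005, "ty": -0.001, "tz": 0, "twist": 0},
    {"tx": -0.005, "ty": -0.001, "tz": 0, "twist": 0},
    {"tx": -0.005, "ty": -0.001, "tz": 0, "twist": 0},
    {"tx": -0.005, "ty": -0.001, "tz": 0, "twist": 0},
    {"tx": -0.005, "ty": -0.001, "tz": 0, "twist": 0},
    {"tx": -0.005, "ty": -0.001, "tz": 0, "twist": 0},
    {"tx": -0.005, "ty": -0.001, "tz": 0, "twist": 0},
    {"tx": -0.005, "ty": -0.001, "tz": 0, "twist": 0},
    {"tx": -0.003, "ty": -0.0006, "tz": 0, "twist": 0},
  ],
)

```text
clock: 10.5
position: [0.5571, -0.1815, 0.0785]
ee_rot: [2.277, 2.164, 0.001]
force: [0.2, 1.3, 7.0]
width: 0.006
gripper_force: 3.2
```

>>> move_arm(
  motion=[
    {"tx": -0.003, "ty": -0.0006, "tz": 0, "twist": 0},
    {"tx": -0.005, "ty": -0.001, "tz": 0, "twist": 0},
    {"tx": -0.005, "ty": -0.001, "tz": -0.0001, "twist": 0},
    {"tx": -0.005, "ty": -0.001, "tz": 0, "twist": 0},
    {"tx": -0.005, "ty": -0.001, "tz": 0, "twist": 0},
    {"tx": -0.005, "ty": -0.001, "tz": 0, "twist": 0},
    {"tx": -0.005, "ty": -0.001, "tz": 0, "twist": 0},
    {"tx": -0.005, "ty": -0.001, "tz": 0, "twist": 0},
    {"tx": -0.005, "ty": -0.001, "tz": 0, "twist": 0},
    {"tx": -0.005, "ty": -0.001, "tz": 0, "twist": 0},
    {"tx": -0.003, "ty": -0.0006, "tz": 0, "twist": 0},
  ],
)

```text
clock: 11.6
position: [0.5442, -0.2319, 0.0785]
ee_rot: [2.277, 2.164, 0.001]
force: [0.3, 1.4, 6.7]
width: 0.001
gripper_force: 3.1
```

>>> move_arm(
  motion=[
    {"tx": 0, "ty": 0, "tz": -0.0005, "twist": 0},
    {"tx": 0, "ty": 0, "tz": -0.002, "twist": 0},
    {"tx": 0, "ty": 0, "tz": -0.006, "twist": 0},
    {"tx": 0, "ty": 0, "tz": -0.006, "twist": 0},
    {"tx": 0.012, "ty": 0, "tz": 0, "twist": 0},
    {"tx": 0.016, "ty": 0, "tz": 0, "twist": 0},
    {"tx": 0.016, "ty": 0, "tz": 0, "twist": 0},
    {"tx": 0.012, "ty": 0, "tz": 0, "twist": 0},
    {"tx": 0, "ty": 0, "tz": 0.004, "twist": 0},
    {"tx": 0, "ty": 0, "tz": 0.004, "twist": 0},
    {"tx": 0, "ty": 0, "tz": 0.003, "twist": 0},
    {"tx": 0, "ty": 0, "tz": 0, "twist": 0},
  ],
)

```text
clock: 12.8
position: [0.5463, -0.1765, 0.0812]
ee_rot: [-2.278, -2.163, 0.001]
force: [-0.3, 0.6, -0.4]
width: 0.002
gripper_force: 0.0
```

```bash
python3 - <<'E'
from h import *
to(None)
t=np.linspace(0,2*np.pi,60)
for n in("top","scene"):
    im=arm.get_image(n)[:,:,::-1].copy()
    print(n,[(round(d["conf"],2),atz(n,np.array(d["point"])*[640,480],.076)[0].round(3)) for d in arm.place_of(n,"coaster_mid")[:2]])
    if n=="scene":
        p=proj(n,np.c_[.5455+.05*np.cos(t),-.2065+.05*np.sin(t),0*t+.0785])
        im=cv2.resize(im[100:280,160:400],None,fx=3,fy=3,interpolation=cv2.INTER_CUBIC)
        cv2.polylines(im,[((p-[160,100])*3+1).astype(int)],True,(255,0,0),1)
        cv2.imwrite("pics/s3.png",im)
E
```

```text
t 12.8 pos [ 0.5463 -0.1765  0.0812] toolx az 87.02 tilt z [-9.e-04 -3.e-04 -1.e+00] F [-0.31  0.64 -0.37]
top [(0.49, array([ 0.52 , -0.337,  0.076]))]
scene [(0.83, array([ 0.541, -0.214,  0.076])), (0.4, array([ 0.372, -0.164,  0.076]))]
```

View pics/s3.png

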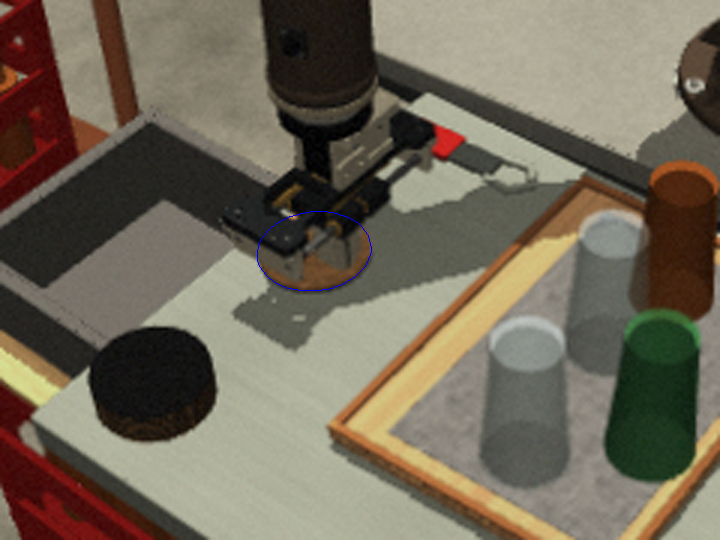

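The predicted coaster outline fits the picture, ending just short of the edge. The fingers hover about 30 mm behind its centre; pressing again.

>>> move_arm(
  motion=[
    {"tx": 0, "ty": 0, "tz": 0.001, "twist": 0},
    {"tx": 0, "ty": 0, "tz": 0.0008, "twist": 0},
    {"tx": 0, "ty": 0, "tz": 0.0003, "twist": 0},
    {"tx": 0, "ty": 0, "tz": 0, "twist": 0},
    {"tx": 0, "ty": 0, "tz": 0, "twist": 0},
  ],
)

```text
clock: 13.5
position: [0.5468, -0.1757, 0.0797]
ee_rot: [2.277, 2.164, 0.0]
force: [-0.2, -0.7, -1.2]
width: 0.004
gripper_force: 0.0
```

>>> move_arm(
  motion=[
    {"tx": 0, "ty": 0, "tz": 0.0005, "twist": 0},
    {"tx": 0, "ty": 0, "tz": 0.0004, "twist": 0},
    {"tx": 0, "ty": 0, "tz": 0, "twist": 0},
    {"tx": 0, "ty": 0, "tz": 0, "twist": 0},
  ],
)

```text
clock: 13.9
position: [0.5468, -0.1757, 0.0787]
ee_rot: [-2.277, -2.164, -0.0]
force: [0.1, 0.8, 0.0]
width: 0.001
gripper_force: 0.0
```

>>> move_arm(
  motion=[
    {"tx": 0, "ty": 0, "tz": 0.0002, "twist": 0},
    {"tx": 0, "ty": 0, "tz": 0.0002, "twist": 0},
    {"tx": 0, "ty": 0, "tz": 0, "twist": 0},
  ],
)

```text
clock: 14.2
position: [0.5469, -0.1757, 0.0785]
ee_rot: [2.277, 2.164, 0.0]
force: [-0.4, -0.3, 2.5]
width: 0.005
gripper_force: 1.3
```

>>> move_arm(
  motion=[
    {"tx": 0, "ty": 0, "tz": 0.0002, "twist": 0},
    {"tx": 0, "ty": 0, "tz": 0, "twist": 0},
    {"tx": -0.002, "ty": 0, "tz": 0, "twist": 0},
    {"tx": -0.003, "ty": 0, "tz": 0, "twist": 0},
    {"tx": -0.004, "ty": 0, "tz": 0, "twist": 0},
    {"tx": -0.005, "ty": 0, "tz": 0, "twist": 0},
    {"tx": -0.005, "ty": 0, "tz": 0, "twist": 0},
    {"tx": -0.005, "ty": 0, "tz": 0, "twist": 0},
    {"tx": -0.005, "ty": 0, "tz": 0, "twist": 0},
    {"tx": -0.005, "ty": 0, "tz": 0, "twist": 0},
    {"tx": -0.004, "ty": 0, "tz": 0, "twist": 0},
    {"tx": -0.002, "ty": 0, "tz": 0, "twist": 0},
  ],
)

```text
clock: 15.4
position: [0.5451, -0.2161, 0.0785]
ee_rot: [2.277, 2.163, 0.001]
force: [-0.6, 1.8, 6.8]
width: 0.009
gripper_force: 3.2
```

>>> move_arm(
  motion=[
    {"tx": -0.002, "ty": 0, "tz": 0, "twist": 0},
    {"tx": -0.004, "ty": 0, "tz": 0, "twist": 0},
    {"tx": -0.004, "ty": 0, "tz": 0, "twist": 0},
    {"tx": -0.004, "ty": 0, "tz": 0, "twist": 0},
    {"tx": -0.004, "ty": 0, "tz": 0, "twist": 0},
    {"tx": -0.004, "ty": 0, "tz": 0, "twist": 0},
    {"tx": -0.004, "ty": 0, "tz": 0, "twist": 0},
    {"tx": -0.004, "ty": 0, "tz": 0, "twist": 0},
    {"tx": -0.004, "ty": 0, "tz": 0, "twist": 0},
    {"tx": -0.003, "ty": 0, "tz": 0, "twist": 0},
    {"tx": -0.001, "ty": 0, "tz": 0, "twist": 0},
    {"tx": 0, "ty": 0, "tz": 0, "twist": 0},
  ],
)

```text
clock: 16.6
position: [0.5431, -0.2541, 0.0785]
ee_rot: [2.277, 2.163, 0.0]
force: [-0.4, 0.1, 6.3]
width: 0.005
gripper_force: 2.8
```

```bash
python3 - <<'E'
from h import *
to(None)
t=np.linspace(0,2*np.pi,60)
s=arm.observe()["position"]
im=arm.get_image("scene")[:,:,::-1].copy()
p=proj("scene",np.c_[s[0]-.0015+.05*np.cos(t),s[1]-.0308+.05*np.sin(t),0*t+.0785])
im=cv2.resize(im[130:240,180:340],None,fx=5,fy=5,interpolation=cv2.INTER_CUBIC)
cv2.polylines(im,[((p-[180,130])*5+2).astype(int)],True,(255,0,0),1)
e=proj("scene",atz("top",[[427,342],[433,135]],.0735));cv2.polylines(im,[((e-[180,130])*5+2).astype(int)],False,(0,255,0),1)
cv2.imwrite("pics/s4.png",im)
E
```

```text
t 16.6 pos [ 0.5431 -0.2541  0.0785] toolx az 87.08 tilt z [ 8.e-04 -4.e-04 -1.e+00] F [-0.38  0.07  6.31]
```

View pics/s4.png

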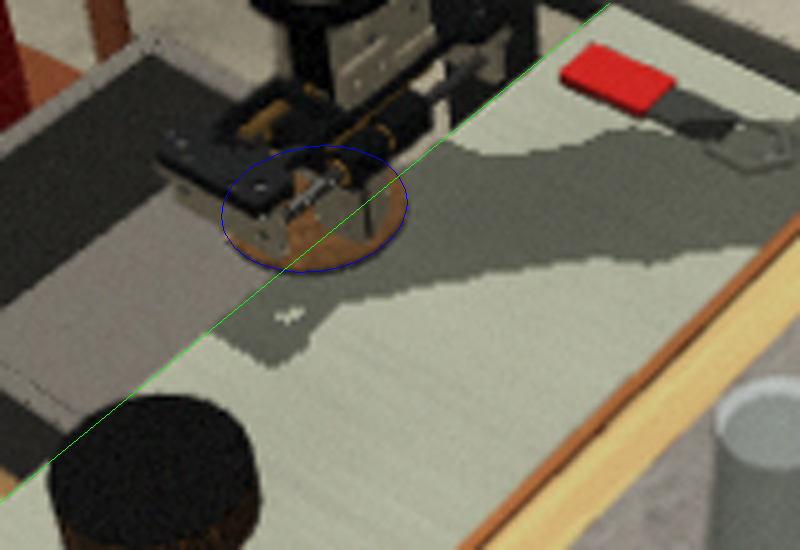

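The outline and edge line fit: the coaster's middle is about 14 mm past the edge, above the tub. I'll push 4 mm more, then lift off.

>>> move_arm(
  motion=[
    {"tx": -0.002, "ty": 0, "tz": 0, "twist": 0},
    {"tx": -0.002, "ty": 0, "tz": 0, "twist": 0},
    {"tx": 0, "ty": 0, "tz": 0, "twist": 0},
    {"tx": 0, "ty": 0, "tz": -0.02, "twist": 0},
    {"tx": 0, "ty": 0, "tz": -0.04, "twist": 0},
    {"tx": 0, "ty": 0, "tz": -0.04, "twist": 0},
    {"tx": 0, "ty": 0, "tz": -0.04, "twist": 0},
    {"tx": 0, "ty": 0, "tz": -0.03, "twist": 0},
    {"tx": 0, "ty": 0, "tz": 0, "twist": 0},
    {"tx": 0, "ty": 0, "tz": 0, "twist": 0},
    {"tx": 0, "ty": 0, "tz": 0, "twist": 0},
    {"tx": 0, "ty": 0, "tz": 0, "twist": 0},
  ],
)

```text
clock: 17.85
position: [0.542, -0.2571, 0.2467]
ee_rot: [-2.276, -2.163, 0.002]
force: [-0.2, 0.7, 0.4]
width: 0.007
gripper_force: 0.0
```

```bash
python3 - <<'E'
from h import *
to(None)
cv2.imwrite("pics/s5.png",cv2.resize(arm.get_image("scene")[80:320,120:440,::-1],None,fx=2.4,fy=2.4,interpolation=cv2.INTER_CUBIC))
print([(round(d["conf"],2),np.array(d["point"])*[640,480]) for d in arm.place_of("scene","coaster_mid")[:2]])
E
```

```text
t 17.85 pos [ 0.542  -0.2571  0.2467] toolx az 87.09 tilt z [-2.3e-03  8.0e-04 -1.0e+00] F [-0.19  0.73  0.45]
[]
```

View pics/s5.png

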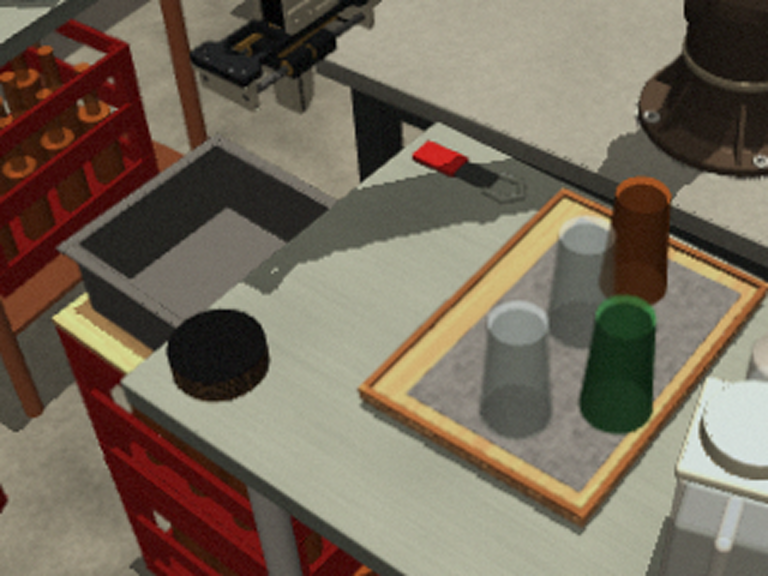

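The coaster is gone from the counter and everything else stands where it was. I'll move the arm back and check the tub from above.

>>> move_arm(
  motion=[
    {"tx": 0.02, "ty": -0.025, "tz": -0.01, "twist": 0},
    {"tx": 0.03, "ty": -0.03, "tz": -0.01, "twist": 0},
    {"tx": 0.03, "ty": -0.03, "tz": -0.01, "twist": 0},
    {"tx": 0.03, "ty": -0.03, "tz": -0.01, "twist": 0},
    {"tx": 0.03, "ty": -0.02, "tz": -0.01, "twist": 0},
    {"tx": 0.02, "ty": -0.01, "tz": 0, "twist": 0},
    {"tx": 0, "ty": 0, "tz": 0, "twist": 0},
    {"tx": 0, "ty": 0, "tz": 0, "twist": 0},
  ],
)

```text
clock: 18.75
position: [0.406, -0.0903, 0.2981]
ee_rot: [-2.276, -2.166, -0.001]
force: [0.5, 0.0, 0.4]
width: 0.007
gripper_force: 0.0
```

```bash
python3 - <<'E'
from h import *
to(None)
cv2.imwrite("pics/t6.png",cv2.resize(arm.get_image("top")[110:350,220:560,::-1],None,fx=2.3,fy=2.3,interpolation=cv2.INTER_CUBIC))
for n in("top","scene"):print([(round(d["conf"],2),np.array(d["point"])*[640,480]) for d in arm.place_of(n,"coaster_mid")[:2]])
E
```

```text
t 18.75 pos [ 0.406  -0.0903  0.2981] toolx az 87.17 tilt z [ 4.e-04  3.e-04 -1.e+00] F [0.53 0.01 0.39]
[(0.57, array([434.496, 252.48 ]))]
[]
```

View pics/t6.png

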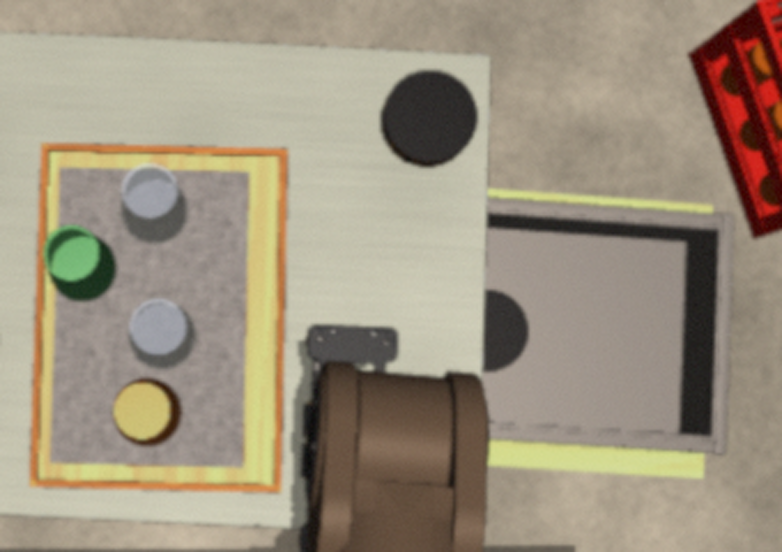

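The coaster lies dark face up on the tub floor (crop ≈(500,330)), and the tray and glasses are unchanged. Handing in.

```bash
python3 -c "
from cell import arm
print(arm.sign_off())"
```

```text
the job is handed in; nothing more can be done
None
```

The coaster was drawn out, slid to the edge and dropped into the tub; force readings stayed at or below about 7 N, the tray, glasses and other items in view look unmoved, and the job was handed in at about 19 s.

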